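Lift the loaded tray out of the instrument box and shut the box

ROBOT

A 7-joint arm with a two-finger parallel gripper is mounted at the origin on a cart in front of the work surface, level with it; the furniture and walls round the work are solid. World frame = base frame: x ahead of the robot, y to its left, z up, the work surface at z = 0. Lengths are in m, angles in rad, forces in N, time in s.
With the tool pointing down it reaches from about 0.425 to 0.925 m from the base axis. Payload 6.8 kg.
Tool frame: the origin (TCP) lies on the mounting face of the last link; the fingertips stand 173 mm ahead of it and the grasp point (between the pads) lies 155 mm ahead of it; z points along the fingers, y is the line along which they close (so a half turn about z gives the same grasp; the last joint's range is limited). The gripper opens to 85 mm and grips with 20 to 120 N. Pads are 22 mm wide; open, the fingers measure 114 mm over their backs; the gripper's body (76 mm by 85 mm) begins 54 mm behind the grasp point. The pads swing forward as they close: fully open they stand 13 mm farther back than shut.
Start: joints at [1.168, 0.477, 0.022, 1.555, -0.011, 1.109, -0.083], TCP at [0.196, -0.646, 0.405] pointing down, gripper open.
Joint ranges: [-2.96, 2.96], [-0.34, 2.1], [-1.41, 1.46], [0.24, 2.44], [-1.37, 4.51], [0.17, 1.92], [-2.96, 2.96]. Speed limits (rad/s): [2.39, 2.39, 3.14, 3.14, 3.14, 3.14, 3.14].

INTERFACE

Orientations are given as a rotation vector (axis times angle).
In Python, from bench import r gives the robot as it stands.
- The arm moves only by the tool carry_out, never from a script. Its argument "moves" is a list of rows, each a list of 5 numbers: the shift along the tool's x, y, z in m, then the turn about the tool's z in rad, then the finger opening in m, from 0 to 0.0854. In form: [[dx, dy, dz, roll, claw], ...]. A call has exactly 8 rows; each row is the pose to reach, as a shift and turn from the pose commanded when the call began, along the tool's axes at that moment; what a row does not reach only later rows make up. A row lasts 1/10 s, in which the tool goes at most 50 mm and 8.59 degrees, less where a joint would pass 70% of its speed; a pose out of reach is approached as far as the arm can. A call with a gripper value outside its range is refused whole. The fingers move at their own pace and stop on an object; "force" is the grip in N (left out, the last holds). Time passes only in rows, so rows that repeat a pose let the fingers close, or fill a call up. It gives the time, the measured TCP pose, the force, the opening and the grip force at its end, in the units of the state.
- r.get_obs(): the state, without advancing time (a new reading comes with each control period).
- r.grab_frame(name): name is "side" or "top" or "wrist"; returns the picture (480x640x3 uint8, red, green, blue); there is no depth.
- r.calibration(name): a dict with "fx", "fy", "cx", "cy" (pixels), "rvec" (rotation vector, rad) and "tvec" (3), from world to camera coordinates, as OpenCV has them. Camera axes: x right, y down, z forward; pixel columns grow to the right and rows downward; lengths in m; the calibration is good to about 2 mm. A picture is of the moment at which its call begins: read the wrist's pose just before it. calibration takes no time and is no camera call; for the wrist camera it gives the pose at the moment of the call.
- r.hand_in(): hands the job in; it is judged then, once.
The state is a dict: "clock": time; "joints": joint angles; "qvel": joint speeds; "tau": joint torques, N m; "tcp_pos": TCP position; "orientation": TCP orientation; "contact_force": force on the tool from outside, world axes, zero at the start; "moment": the same for the moment, N m; "grip_width": finger opening in m; "gripper_force": force on a finger pad.
Only numpy, scipy, OpenCV 4.12 (cv2) and the standard library are available. Lean on these libraries where they do the work, as an engineer would, in place of code of your own. Each camera call takes 0.05 s, during which the arm holds its last target. There are 200 camera calls.

TASK

Lift the slotted steel instrument tray straight up out of the open instrument box by its blue-gripped handle, keeping it level so that the scissors and forceps stay in it, and set it down squarely on the green mat, long side along long side, without dropping it. Then swing the box's lid fully shut. Leave the other things on the desk where they stand.

Things in the scene. Friction and masses are not known exactly. Their poses are not given: they have to be found in the camera images.
- steriliser: Pale steel instrument box, open on top, fixed to the desk left or right of the middle. Outside 124 x 236 mm (x by y). Origin: middle of its underside; y along its long side, x towards the hinge at its back (away from the robot, turned up to 0.25 rad). Inside x from -59 to +62 mm, y +-116 mm; floor 15 mm, rim 52 mm above the desk. A small latch on the front (-x) face stands 10 mm proud.
- steriliser_lid (a joint): Angle of the box's lid, rad: 0 shut, 1.745 the stop, beyond upright; starts at 1.5 to 1.7. The lid is a shallow pan 131 mm from hinge to front, 240 mm wide, 18 mm deep, 0.2 kg. The hinge is a little stiff: the lid stays where it is left above about 1.0 and sinks shut by itself once pushed forward below about 0.8.
- lid_hinge (a point): Middle of the lid's hinge line, which runs along the box's y; in the box's frame at x = +68 mm, z = 52.5 mm.
- lid_front_edge (a point): Middle of the lid's front edge on its outer (top) face, 133 mm from the hinge line; while the lid is open this is the top of the upstanding lid, 0.17 to 0.19 m above the desk, and its outer face looks away from the robot. A wire bail lies on the outer face, up to 6 mm proud.
- tray: Lift-out tray of slotted steel sheet, 118 x 228 mm (x by y), rim 23 mm high, walls 2 mm, about 0.24 kg (0.34 kg loaded). It starts in the box on the box's floor with about 2 mm play all round, so only its handle can be gripped. Origin: middle of its underside (under its 3 mm feet); x, y along the box's at the start; z up.
- tray_handle (a point): Centre of the blue grip on the tray's arched wire handle, 44 mm above the tray's underside, over its middle. The grip is a rounded bar 56 mm long along the tray's x, 10 mm thick along y (grip it across this, from above) and 14 mm high. The space beside it and 20 mm below it is free. At the start it is about 59 mm above the desk, 7 mm above the box's rim.
- mat: Green silicone mat with a thin white border line, lying fixed on the desk on the other side of the middle from the box, 180 x 290 mm (x by y), 3 mm thick, turned up to 0.15 rad. Origin: middle of its underside; y along its long side, z up.
- scissors: Scissors with blue handles lying loose in the tray along its y, 199 mm long, 84 mm over the handle rings, 9 mm thick, 70 g. Origin: about the middle of their length, underside. They go with the tray.
- forceps: Dark steel dressing forceps lying loose in the tray along its y, 134 mm long, 12 mm wide, 6 mm thick, 30 g. Origin: about the middle, underside. They go with the tray.
- tape_roll: Roll of tan tape lying flat, 96 mm across, 48 mm high, at the back near the middle of the desk. Origin: middle of its underside. Leave it alone.
- stapler: Dark blue stapler, 135 x 36 x 47 mm, at the far left of the desk. Origin: middle of its underside. Leave it alone.
- rub_bottle: White pump bottle with a turquoise label, 58 x 69 mm, 160 mm high, standing at the back near the middle of the desk. Origin: middle of its underside. Leave it alone.

How it is judged:
On the way, in this order (a step that is already met when the one before it is completed fails the run):
1. the tray is lifted clear of the box, its underside above the rim, and level (z of tray in the frame of steriliser above 0.055 m and angle between tray's own z axis and vertical below 0.3 rad), for 0.2 s.
2. the tray stands squarely on the mat, let go (x of tray in the frame of mat between -0.04 and 0.04 m and y of tray in the frame of mat between -0.04 and 0.04 m and z of tray in the frame of mat below 0.008 m and angle between tray's own z axis and vertical below 0.06 rad and angle between the y axis of tray and the y axis of mat, either way round below 0.2 rad and linear speed of tray below 0.03 m/s and contact force between tray and the fingers below 0.05 N), for 0.2 s.
At the end, for the whole second after the job is handed in: The tray stands level and free on the mat, its middle within 40 mm of the mat's middle along each mat axis, long sides parallel within 0.2 rad; scissors and forceps lie in it (origins inside its walls, under 30 mm above its underside); all at rest; the lid is shut within 0.05 rad (all of step 2 and x of scissors in the frame of tray between -0.058 and 0.058 m and y of scissors in the frame of tray between -0.112 and 0.112 m and z of scissors in the frame of tray between 0 and 0.03 m and x of forceps in the frame of tray between -0.058 and 0.058 m and y of forceps in the frame of tray between -0.112 and 0.112 m and z of forceps in the frame of tray between 0 and 0.03 m and value of joint steriliser_lid below 0.05 rad and linear speed of each of scissors, forceps below 0.03 m/s); the robot touches nothing.
It fails at once if the tray is let go in the air, more than 30 mm above the desk (height (world z) of tray above 0.03 m and contact force between tray and the fingers below 0.02 N).
It fails at once if the tray is tipped by more than 0.3 rad (angle between tray's own z axis and vertical above 0.3 rad).
It fails at once if the roll of tape is shifted by more than 30 mm (distance of tape_roll from where it was at the start of the episode above 0.03 m).
It fails at once if the stapler is shifted by more than 30 mm (distance of stapler from where it was at the start of the episode above 0.03 m).
It fails at once if the pump bottle is shifted by more than 30 mm (distance of rub_bottle from where it was at the start of the episode above 0.03 m).
It also fails if it takes over 67 s, if anything falls off the work surface, if the arm or the gripper's body presses on something with over 40 N, if the wrist force passes 120 N, or if a joint passes its speed limit or range.

## Working session

There is one attempt and no reset: what is moved stays moved. The work goes in short steps, Python scripts to look and compute and a tool call to move; the robot and the scene stay as the last step left them, time stands still between calls to the robot, and variables do not carry over. Pictures are saved under pics/ and viewed, at most 10 in all, crops included, and the job is handed in when it is done.

Besides the shell and the picture viewer there is one more tool, called after "Request:" by a JSON object that holds its "fn" and its "kwargs", one argument or row to a line. carry_out: Moves the arm, as the interface text tells. Its arguments: {"type":"object","properties":{"moves":{"type":"array","items":{"type":"array","items":{"type":"number"}}},"force":{"type":"number"}},"required":["moves"]}

```bash
mkdir -p pics
cat > h.py <<'E'
import numpy as np, cv2
from bench import r
def ray(c,uv,z):
    R=cv2.Rodrigues(np.array(c["rvec"],float))[0];t=np.array(c["tvec"],float)
    d=R.T@np.array([(uv[0]-c["cx"])/c["fx"],(uv[1]-c["cy"])/c["fy"],1]);o=-R.T@t
    return o+d*(z-o[2])/d[2]
def proj(c,p):
    K=np.array([[c["fx"],0,c["cx"]],[0,c["fy"],c["cy"]],[0,0,1.]])
    return cv2.projectPoints(np.array(p,float).reshape(-1,3),np.array(c["rvec"],float),np.array(c["tvec"],float),K,None)[0].reshape(-1,2)
def save(n,f):
    im=r.grab_frame(n);cv2.imwrite("pics/"+f,im[:,:,::-1]);return im
E
python3 - <<'E'
from h import *
save("top","t0.png");save("side","s0.png")
o=r.get_obs();print({k:np.round(v,3) for k,v in o.items()})
for n in("top","side"):print(r.calibration(n))
print(cv2.Rodrigues(np.array(o["orientation"],float))[0].round(3))
E
```

```text
{'clock': np.float64(0.1), 'joints': array([ 1.168,  0.478,  0.022,  1.556, -0.012,  1.109, -0.083]), 'qvel': array([-0.   , -0.003,  0.001, -0.002, -0.001, -0.001,  0.   ]), 'tau': array([ 5.0000e-03, -5.9776e+01,  1.6140e+00, -2.8195e+01,  1.3000e-02,
        5.0000e-03,  0.0000e+00]), 'tcp_pos': array([ 0.196, -0.646,  0.404]), 'orientation': array([-3.106e+00, -4.610e-01,  1.000e-03]), 'contact_force': array([-0.206, -0.281, -0.058]), 'moment': array([-0.039, -0.021,  0.005]), 'gripper_force': np.float64(0.0), 'grip_width': np.float64(0.085)}
{'fx': 460.5478126138018, 'fy': 460.5478126138018, 'cx': 315.37108548174393, 'cy': 240.8438282366533, 'rvec': array([ 2.12412856, -2.13413011,  0.17683189]), 'tvec': array([0.11100367, 0.55190948, 1.06393917])}
{'fx': 455.34887785770087, 'fy': 455.34887785770087, 'cx': 323.4135168788707, 'cy': 236.65180883155926, 'rvec': array([ 0.33606209, -2.7349584 ,  1.32148282]), 'tvec': array([0.57181751, 0.05797366, 1.42591415])}
[[ 0.957  0.29  -0.001]
 [ 0.29  -0.957  0.002]
 [-0.    -0.002 -1.   ]]
```

View pics/t0.png

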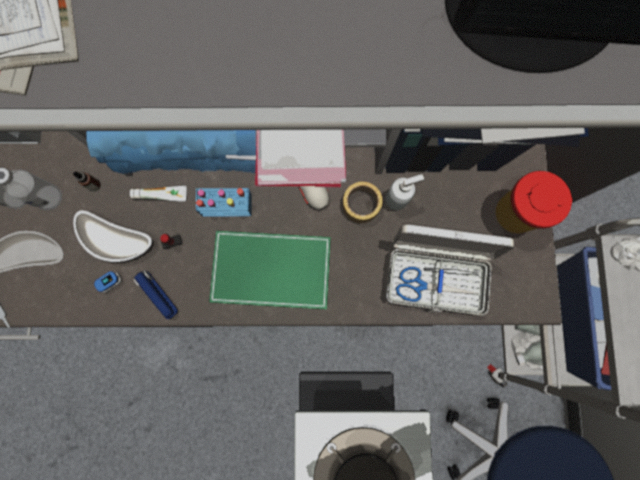

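View pics/s0.png

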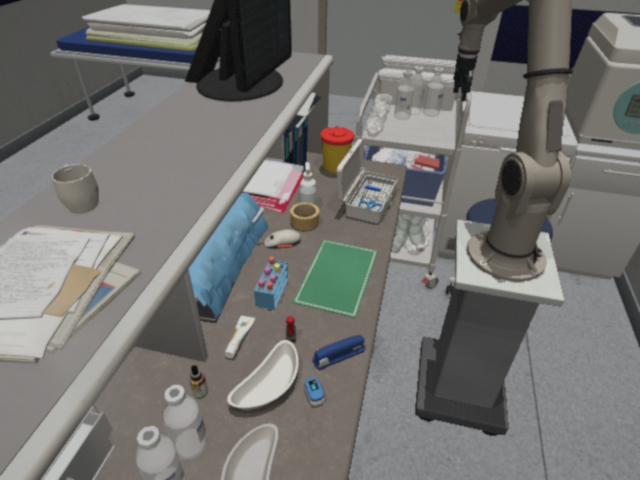

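The top view shows the box at about (440,280) with its lid at row 240, the blue grip at (442,281), the mat at (271,270), the tape roll at (363,202) and the bottle at (402,192). The side view agrees.

Run:
```python
from h import *
im=cv2.imread("pics/t0.png");c=r.calibration("top");hsv=cv2.cvtColor(im,cv2.COLOR_BGR2HSV)
g=cv2.inRange(hsv,(60,90,40),(90,255,255));n,l,s,_=cv2.connectedComponentsWithStats(g);k=1+np.argmax(s[1:,4])
pts=cv2.findContours((l==k).astype(np.uint8),0,2)[0][0].reshape(-1,2)
w=np.array([ray(c,p,.003)[:2] for p in pts],np.float32);print("mat",cv2.minAreaRect(w))
b=cv2.inRange(hsv,(100,120,60),(125,255,255));b[:,:432]=0;b[:,455:]=0;b[:260]=0;b[305:]=0
p=np.argwhere(b)[:,::-1];print(len(p),p.min(0),p.max(0))
w=np.array([ray(c,q,.064)[:2] for q in p],np.float32);print("grip",cv2.minAreaRect(w),w.mean(0))
for q in[(404,228),(512,244),(388,305),(490,314),(387,250)]:print(q,ray(c,q,.18 if q[1]<246 else .052).round(3))
for q in[(363,202),(402,200)]:print(ray(c,q,.04).round(3))
crop=cv2.resize(im[200:330,360:560],(800,520),interpolation=cv2.INTER_CUBIC);cv2.imwrite("pics/c0.png",crop)
```

```text
mat ((0.4897282123565674, 0.22150182723999023), (0.26784422993659973, 0.15689042210578918), 86.4267578125)
76 [438 270] [442 291]
grip ((0.45400890707969666, -0.18305014073848724), (0.007900383323431015, 0.050206154584884644), 82.35574340820312) [ 0.4531726  -0.18304993]
(404, 228) [ 0.556 -0.081  0.18 ]
(512, 244) [ 0.521 -0.308  0.18 ]
(388, 305) [ 0.398 -0.061  0.052]
(490, 314) [ 0.376 -0.299  0.052]
(387, 250) [ 0.529 -0.063  0.052]
[ 0.65  -0.009  0.04 ]
[ 0.655 -0.106  0.04 ]
```

View pics/c0.png

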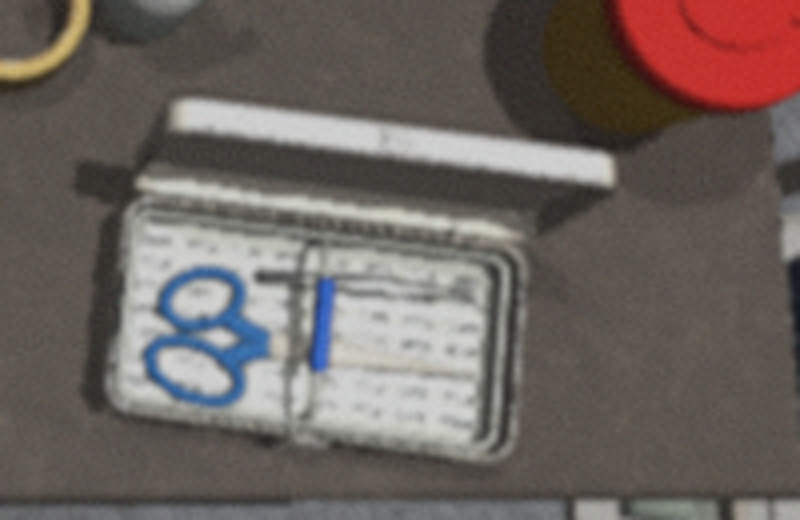

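The crop shows the bar grip between about (325,280) and (318,370), so the box yaw is roughly -0.12. The scissor rings are to its left and the forceps lie near the back. Moving over the handle.

Request:
{"fn": "carry_out", "kwargs": {
  "moves": [
    [0.034, -0.033, 0, 0.04, 0.085],
    [0.068, -0.066, 0, 0.08, 0.085],
    [0.102, -0.1, 0, 0.12, 0.085],
    [0.136, -0.132, 0, 0.16, 0.085],
    [0.17, -0.165, 0, 0.2, 0.085],
    [0.204, -0.198, 0, 0.24, 0.085],
    [0.238, -0.23, 0, 0.28, 0.085],
    [0.272, -0.263, 0, 0.32, 0.085]
  ],
  "force": 40
}}

```text
clock: 0.9
tcp_pos: [0.3804, -0.3134, 0.4046]
orientation: [3.141, -0.042, -0.0]
contact_force: [-0.0, -0.8, 0.7]
grip_width: 0.0852
gripper_force: 0.0
```

```bash
cat >> h.py <<'E'
def delta(xy,z,a):
    o=r.get_obs();R=cv2.Rodrigues(np.array(o["orientation"],float))[0]
    d=R.T@(np.array([*xy,z])-o["tcp_pos"]);print("t",o["clock"],"tcp",np.round(o["tcp_pos"],4),"a",round(np.arctan2(R[1,0],R[0,0]),4),"d",d.round(4),"roll",round(np.arctan2(R[1,0],R[0,0])-a,4),"tilt",R[:,2].round(3),"w",o["grip_width"],"gf",o["gripper_force"])
E
python3 -c "
from h import *
delta((.454,-.183),.36,-.12)"
```

```text
t 0.9 tcp [ 0.3804 -0.3134  0.4046] a -0.027 d [ 0.07   -0.1323  0.0446] roll 0.093 tilt [-0. -0. -1.] w 0.0851585741392638 gf 0.0
```

Request:
{"fn": "carry_out", "kwargs": {
  "moves": [
    [0.012, -0.023, 0.008, 0.016, 0.085],
    [0.024, -0.045, 0.015, 0.032, 0.085],
    [0.036, -0.068, 0.023, 0.048, 0.085],
    [0.048, -0.09, 0.03, 0.064, 0.085],
    [0.06, -0.113, 0.038, 0.08, 0.085],
    [0.07, -0.132, 0.045, 0.093, 0.085],
    [0.07, -0.132, 0.045, 0.093, 0.085],
    [0.07, -0.132, 0.045, 0.093, 0.085]
  ]
}}

```text
clock: 1.7
tcp_pos: [0.4531, -0.185, 0.3594]
orientation: [3.136, -0.184, -0.002]
contact_force: [-0.4, -0.1, 0.5]
grip_width: 0.0849
gripper_force: 0.0
```

Run:
```python
from h import *
delta((.454,-.183),.36,-.12)
c=r.calibration("wrist");im=save("wrist","w1.png")
hsv=cv2.cvtColor(im,cv2.COLOR_RGB2HSV);b=cv2.inRange(hsv,(105,140,60),(125,255,255))
n,l,s,ce=cv2.connectedComponentsWithStats(b)
for k in range(1,n):
  if s[k,4]>150:
    p=np.argwhere(l==k)[:,::-1];w=np.array([ray(c,q,.064)[:2] for q in p],np.float32);print(s[k],cv2.minAreaRect(w))
print(c)
```

```text
t 1.7 tcp [ 0.4531 -0.185   0.3594] a -0.1171 d [ 0.0006 -0.0021 -0.0006] roll 0.0029 tilt [-0.001  0.    -1.   ] w 0.08485775741572173 gf 0.0
[308 196  14  72 860] ((0.4550402760505676, -0.1838909238576889), (0.00925968587398529, 0.05485932156443596), 81.9095230102539)
{'fx': 363.695685827614, 'fy': 363.695685827614, 'cx': 315.11545034215624, 'cy': 241.6208259938501, 'rvec': array([-1.95529485,  2.19937626,  0.3052704 ]), 'tvec': array([-0.13013543,  0.43133434,  0.4629396 ])}
```

View pics/w1.png

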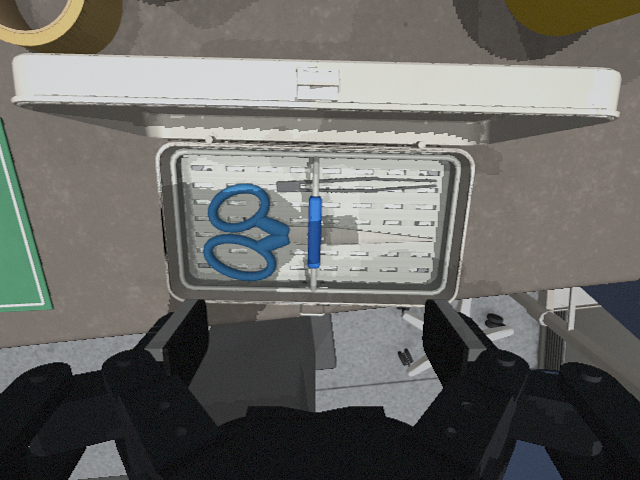

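Run:
```python
from h import *
c=r.calibration("wrist");R=cv2.Rodrigues(c["rvec"])[0];print(-R.T@c["tvec"],r.get_obs()["joints"].round(3))
print(ray(c,(317,95),.185),ray(c,(317,70),.185),ray(c,(315,140),.052),ray(c,(315,300),.052))
delta((.455,-.184),.215,-.141)
```

```text
[ 0.52192946 -0.19341445  0.32822254] [ 0.427  0.236 -0.191  2.026  0.058  0.886 -1.484]
[ 0.53723384 -0.19598506  0.185     ] [ 0.54559676 -0.19697222  0.185     ] [ 0.52112387 -0.19331988  0.052     ] [ 0.39462721 -0.17819635  0.052     ]
t 1.75 tcp [ 0.4529 -0.1857  0.3596] a -0.1186 d [ 0.0019 -0.002   0.1446] roll 0.0224 tilt [-0.001 -0.    -1.   ] w 0.08517712310497143 gf 0.0
```

Request:
{"fn": "carry_out", "kwargs": {
  "moves": [
    [0, 0, 0, -0.145, 0.085],
    [0, 0, 0, -0.29, 0.085],
    [0, 0, 0, -0.435, 0.085],
    [0, 0, 0, -0.58, 0.085],
    [0, 0, 0, -0.725, 0.085],
    [0, 0, 0, -0.87, 0.085],
    [0, 0, 0, -1.015, 0.085],
    [0, 0, 0, -1.16, 0.085]
  ]
}}

```text
clock: 2.55
tcp_pos: [0.4526, -0.1865, 0.36]
orientation: [2.722, 1.568, -0.001]
contact_force: [0.2, -0.1, 1.0]
grip_width: 0.0847
gripper_force: 0.0
```

Request:
{"fn": "carry_out", "kwargs": {
  "moves": [
    [0, 0, 0, -0.145, 0.085],
    [0, 0, 0, -0.29, 0.085],
    [0, 0, 0, -0.435, 0.085],
    [0, 0, 0, -0.58, 0.085],
    [0, 0, 0, -0.725, 0.085],
    [0, 0, 0, -0.87, 0.085],
    [0, 0, 0, -1.015, 0.085],
    [0, 0, 0, -1.16, 0.085]
  ]
}}

```text
clock: 3.35
tcp_pos: [0.4527, -0.1865, 0.3599]
orientation: [1.417, 2.803, -0.001]
contact_force: [-0.2, 0.1, 1.0]
grip_width: 0.085
gripper_force: 0.0
```

Request:
{"fn": "carry_out", "kwargs": {
  "moves": [
    [0, 0, 0, -0.145, 0.085],
    [0, 0, 0, -0.29, 0.085],
    [0, 0, 0, -0.435, 0.085],
    [0, 0, 0, -0.58, 0.085],
    [0, 0, 0, -0.725, 0.085],
    [0, 0, 0, -0.8, 0.085],
    [0, 0, 0, -0.8, 0.085],
    [0, 0, 0, -0.8, 0.085]
  ]
}}

```text
clock: 4.15
tcp_pos: [0.4529, -0.186, 0.3598]
orientation: [-0.226, -3.133, 0.001]
contact_force: [0.7, 0.2, 0.1]
grip_width: 0.0853
gripper_force: 0.0
```

Run:
```python
from h import *
delta((.455,-.184),.215,np.pi-.141)
```

```text
t 4.15 tcp [ 0.4529 -0.186   0.3598] a 2.9978 d [-0.0018  0.0024  0.1448] roll -0.0028 tilt [-0.    -0.001 -1.   ] w 0.0852692964083431 gf 0.0
```

Descend and stop, then close gently.

Request:
{"fn": "carry_out", "kwargs": {
  "moves": [
    [-0.001, 0.001, 0.03, -0.003, 0.07],
    [-0.002, 0.002, 0.06, -0.003, 0.06],
    [-0.002, 0.002, 0.085, -0.003, 0.06],
    [-0.002, 0.002, 0.105, -0.003, 0.06],
    [-0.002, 0.002, 0.122, -0.003, 0.06],
    [-0.002, 0.002, 0.135, -0.003, 0.06],
    [-0.002, 0.002, 0.144, -0.003, 0.06],
    [-0.002, 0.002, 0.144, -0.003, 0.06]
  ]
}}

```text
clock: 4.95
tcp_pos: [0.4553, -0.1834, 0.2149]
orientation: [-0.216, -3.133, -0.0]
contact_force: [-0.1, -0.1, -0.6]
grip_width: 0.0601
gripper_force: 0.0
```

Request:
{"fn": "carry_out", "kwargs": {
  "moves": [
    [0, 0, 0, 0, 0.04],
    [0, 0, 0, 0, 0.025],
    [0, 0, 0, 0, 0.015],
    [0, 0, 0, 0, 0.005],
    [0, 0, 0, 0, 0.0],
    [0, 0, 0, 0, 0.0],
    [0, 0, 0, 0, 0.0],
    [0, 0, 0, 0, 0.0]
  ],
  "force": 80
}}

```text
clock: 5.75
tcp_pos: [0.4558, -0.1835, 0.2165]
orientation: [0.215, 3.133, -0.001]
contact_force: [-1.5, 0.3, 4.3]
grip_width: 0.0083
gripper_force: 78.3
```

Request:
{"fn": "carry_out", "kwargs": {
  "moves": [
    [0, 0, -0.005, 0, 0],
    [0, 0, -0.012, 0, 0],
    [0, 0, -0.022, 0, 0],
    [0, 0, -0.034, 0, 0],
    [0, 0, -0.048, 0, 0],
    [0, 0, -0.062, 0, 0],
    [0, 0, -0.074, 0, 0],
    [0, 0, -0.08, 0, 0]
  ]
}}

```text
clock: 6.55
tcp_pos: [0.4559, -0.1834, 0.2974]
orientation: [0.215, 3.132, -0.001]
contact_force: [0.0, 0.6, -2.9]
grip_width: 0.0084
gripper_force: 78.2
```

Request:
{"fn": "carry_out", "kwargs": {
  "moves": [
    [0, 0, -0.004, 0, 0],
    [0, 0, -0.01, 0, 0],
    [0, 0, -0.016, 0, 0],
    [0, 0, -0.02, 0, 0],
    [0, 0, -0.02, 0, 0],
    [0, 0, -0.02, 0, 0],
    [0, 0, -0.02, 0, 0],
    [0, 0, -0.02, 0, 0]
  ]
}}

```text
clock: 7.35
tcp_pos: [0.4555, -0.1833, 0.3154]
orientation: [-0.215, -3.134, -0.0]
contact_force: [-0.4, -0.2, -3.5]
grip_width: 0.0081
gripper_force: 78.1
```

Run:
```python
from h import *
save("side","s1.png");im=save("wrist","w2.png")
s=cv2.imread("pics/s1.png")[100:300,300:480];cv2.imwrite("pics/s1c.png",np.hstack([cv2.resize(s,(405,450)),cv2.resize(im[:,:,::-1],(395,450))]))
delta((.4897,.2215),.36,np.pi-.062);print(r.get_obs()["contact_force"],r.get_obs()["moment"])
```

```text
t 7.45 tcp [ 0.4555 -0.1833  0.3155] a 3.0049 d [ 0.0213  0.4057 -0.0444] roll -0.0747 tilt [-0.  0. -1.] w 0.008074560371129058 gf 78.15062999725342
[-0.01556862  0.1853616  -3.15451433] [ 0.00898755  0.08882048 -0.0046852 ]
```

View pics/s1c.png

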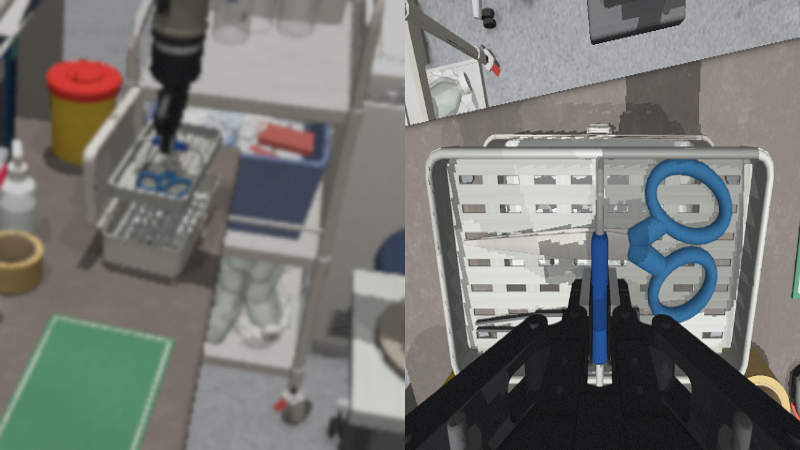

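The tray hangs level, clear of the box, with scissors and forceps in it. Carrying it over the mat.

Request:
{"fn": "carry_out", "kwargs": {
  "moves": [
    [0, 0.006, 0, 0, 0],
    [0.001, 0.018, 0, -0.003, 0],
    [0.002, 0.036, 0, -0.006, 0],
    [0.003, 0.058, 0, -0.01, 0],
    [0.004, 0.082, 0, -0.015, 0],
    [0.005, 0.106, 0, -0.02, 0],
    [0.007, 0.13, 0, -0.024, 0],
    [0.008, 0.154, 0, -0.028, 0]
  ]
}}

```text
clock: 8.25
tcp_pos: [0.4683, -0.0275, 0.3158]
orientation: [0.169, 3.137, 0.0]
contact_force: [1.1, 0.2, -4.0]
grip_width: 0.0078
gripper_force: 78.2
```

Request:
{"fn": "carry_out", "kwargs": {
  "moves": [
    [0.001, 0.024, 0, -0.004, 0],
    [0.003, 0.048, 0, -0.009, 0],
    [0.004, 0.072, 0, -0.014, 0],
    [0.005, 0.096, 0, -0.018, 0],
    [0.007, 0.12, 0, -0.022, 0],
    [0.008, 0.144, 0, -0.027, 0],
    [0.009, 0.166, 0, -0.031, 0],
    [0.01, 0.186, 0, -0.034, 0]
  ]
}}

```text
clock: 9.05
tcp_pos: [0.4781, 0.1586, 0.3158]
orientation: [-0.114, -3.14, -0.001]
contact_force: [-0.3, -0.2, -2.7]
grip_width: 0.0086
gripper_force: 78.2
```

Run:
```python
from h import *
delta((.4897,.2215),.23,np.pi-.062)
```

```text
t 9.05 tcp [0.4781 0.1586 0.3158] a 3.0688 d [-0.007   0.0635  0.0859] roll -0.0108 tilt [ 0.     0.001 -1.   ] w 0.008589883478428727 gf 78.16496014595032
```

Request:
{"fn": "carry_out", "kwargs": {
  "moves": [
    [-0.002, 0.016, 0.005, -0.003, 0],
    [-0.004, 0.032, 0.015, -0.006, 0],
    [-0.006, 0.046, 0.03, -0.01, 0],
    [-0.007, 0.056, 0.047, -0.01, 0],
    [-0.007, 0.063, 0.064, -0.01, 0],
    [-0.007, 0.063, 0.08, -0.01, 0],
    [-0.007, 0.063, 0.094, -0.01, 0],
    [-0.007, 0.063, 0.102, -0.01, 0]
  ]
}}

```text
clock: 9.85
tcp_pos: [0.4901, 0.2181, 0.2123]
orientation: [-0.102, -3.138, 0.002]
contact_force: [0.8, -0.5, -4.8]
grip_width: 0.0085
gripper_force: 78.1
```

Run:
```python
from h import *
delta((.4897,.2215),.2045,np.pi-.062)
im=save("side","s2.png")[:,:,::-1];t=save("top","t2.png")[:,:,::-1]
cv2.imwrite("pics/s2c.png",np.hstack([cv2.resize(im[190:340,270:420],(400,400)),cv2.resize(t[190:350,190:350],(400,400))]))
```

```text
t 9.85 tcp [0.4901 0.2181 0.2123] a 3.0766 d [0.0006 0.0034 0.0078] roll -0.003 tilt [-0.002 -0.001 -1.   ] w 0.00850640491407538 gf 78.11675190925598
```

View pics/s2c.png

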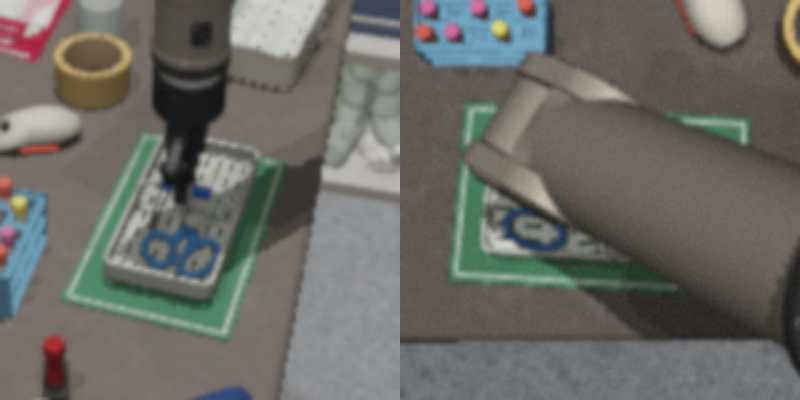

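The tray is centred over the mat and just above it. Lowering slowly to contact.

Request:
{"fn": "carry_out", "kwargs": {
  "moves": [
    [0, 0, 0.002, 0, 0],
    [0, 0, 0.004, 0, 0],
    [0, 0, 0.005, 0, 0],
    [0, 0, 0.006, 0, 0],
    [0, 0, 0.007, 0, 0],
    [0, 0, 0.008, 0, 0],
    [0, 0, 0.009, 0, 0],
    [0, 0, 0.009, 0, 0]
  ]
}}

```text
clock: 10.75
tcp_pos: [0.4906, 0.2186, 0.2047]
orientation: [0.102, 3.14, 0.0]
contact_force: [0.1, -0.1, -3.3]
grip_width: 0.0081
gripper_force: 78.2
```

Request:
{"fn": "carry_out", "kwargs": {
  "moves": [
    [0, 0, 0.0005, 0, 0],
    [0, 0, 0.001, 0, 0],
    [0, 0, 0.0015, 0, 0],
    [0, 0, 0.002, 0, 0],
    [0, 0, 0.0025, 0, 0],
    [0, 0, 0.003, 0, 0],
    [0, 0, 0.003, 0, 0],
    [0, 0, 0.003, 0, 0]
  ]
}}

```text
clock: 11.55
tcp_pos: [0.4904, 0.219, 0.2044]
orientation: [0.102, 3.138, -0.003]
contact_force: [-8.2, -7.4, 29.2]
grip_width: 0.0082
gripper_force: 83.0
```

Firm contact. I'll ease off, then open.

Request:
{"fn": "carry_out", "kwargs": {
  "moves": [
    [0, 0, -0.001, 0, 0],
    [0, 0, -0.002, 0, 0],
    [0, 0, -0.002, 0, 0.01],
    [0, 0, -0.002, 0, 0.02],
    [0, 0, -0.002, 0, 0.03],
    [0, 0, -0.002, 0, 0.04],
    [0, 0, -0.002, 0, 0.04],
    [0, 0, -0.002, 0, 0.04]
  ]
}}

```text
clock: 12.35
tcp_pos: [0.4906, 0.2187, 0.2037]
orientation: [-0.102, -3.14, -0.0]
contact_force: [0.1, -0.6, 0.2]
grip_width: 0.04
gripper_force: 0.0
```

Request:
{"fn": "carry_out", "kwargs": {
  "moves": [
    [0, 0, -0.005, 0, 0.04],
    [0, 0, -0.02, 0, 0.04],
    [0, 0, -0.045, 0, 0.04],
    [0, 0, -0.075, 0, 0.04],
    [0, 0, -0.105, 0, 0.02],
    [0, 0, -0.13, 0, 0],
    [0, 0, -0.15, 0, 0],
    [0, 0, -0.165, 0, 0]
  ]
}}

```text
clock: 13.15
tcp_pos: [0.4905, 0.219, 0.3713]
orientation: [0.101, 3.138, 0.001]
contact_force: [0.3, 0.3, -0.3]
grip_width: 0.0002
gripper_force: 0.0
```

Run:
```python
from h import *
w=save("wrist","w3.png")[:,:,::-1];t=save("side","s3.png")[:,:,::-1]
cv2.imwrite("pics/s3c.png",np.hstack([cv2.resize(w,(400,300)),cv2.resize(t[120:345,150:450],(400,300))]))
delta((.655,-.21),.37,np.pi-.141)
```

```text
t 13.25 tcp [0.4909 0.2192 0.3713] a 3.0768 d [-0.1915 -0.4177  0.0014] roll 0.0762 tilt [ 0.004  0.001 -1.   ] w -0.00017795187578933296 gf 0.0
```

View pics/s3c.png

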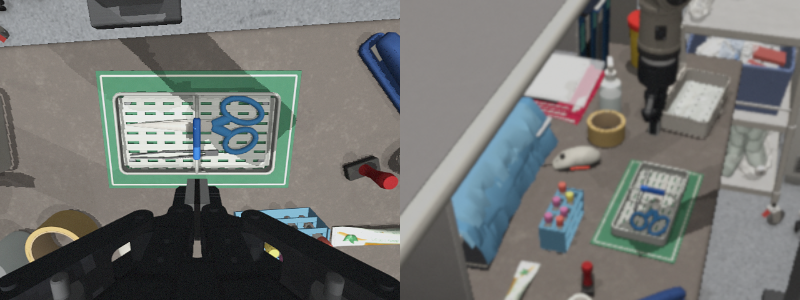

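The tray stands square on the mat with both instruments in it. Next I move behind the lid, high first.

Request:
{"fn": "carry_out", "kwargs": {
  "moves": [
    [-0.005, -0.01, -0.02, 0, 0],
    [-0.015, -0.04, -0.039, 0.01, 0],
    [-0.03, -0.08, -0.039, 0.02, 0],
    [-0.045, -0.12, -0.039, 0.03, 0],
    [-0.06, -0.16, -0.039, 0.04, 0],
    [-0.075, -0.2, -0.039, 0.05, 0],
    [-0.09, -0.24, -0.039, 0.06, 0],
    [-0.105, -0.28, -0.039, 0.07, 0]
  ]
}}

```text
clock: 14.05
tcp_pos: [0.5771, -0.0695, 0.4067]
orientation: [-0.212, -3.133, 0.0]
contact_force: [1.1, 0.4, 0.1]
grip_width: -0.0001
gripper_force: 0.0
```

Run:
```python
from h import *
delta((.605,-.206),.41,np.pi-.141)
```

```text
t 14.05 tcp [ 0.5771 -0.0695  0.4067] a 3.0064 d [-0.046  -0.1315 -0.0034] roll 0.0059 tilt [-0.002  0.    -1.   ] w -0.00011774733543553836 gf 0.0
```

Request:
{"fn": "carry_out", "kwargs": {
  "moves": [
    [-0.013, -0.037, 0, 0.003, 0],
    [-0.026, -0.074, 0, 0.006, 0],
    [-0.038, -0.108, 0, 0.006, 0],
    [-0.046, -0.131, 0, 0.006, 0],
    [-0.046, -0.131, 0, 0.006, 0],
    [-0.046, -0.131, 0, 0.006, 0],
    [-0.046, -0.131, 0, 0.006, 0],
    [-0.046, -0.131, 0, 0.006, 0]
  ]
}}

```text
clock: 14.85
tcp_pos: [0.6052, -0.2019, 0.4076]
orientation: [-0.217, -3.134, -0.001]
contact_force: [-0.5, -0.3, -0.7]
grip_width: -0.0003
gripper_force: 0.0
```

Run:
```python
from h import *
delta((.605,-.206),.31,np.pi-.141)
w=save("side","s4.png")[:,:,::-1];t=save("top","t4.png")[:,:,::-1]
cv2.imwrite("pics/s4c.png",np.hstack([cv2.resize(w[60:260,240:440],(400,400)),cv2.resize(t[160:330,370:540],(400,400))]))
```

```text
t 14.85 tcp [ 0.6052 -0.2019  0.4076] a 3.0032 d [-0.0004 -0.0041  0.0976] roll 0.0026 tilt [-0.  0. -1.] w -0.00028139990299976204 gf 0.0
```

View pics/s4c.png

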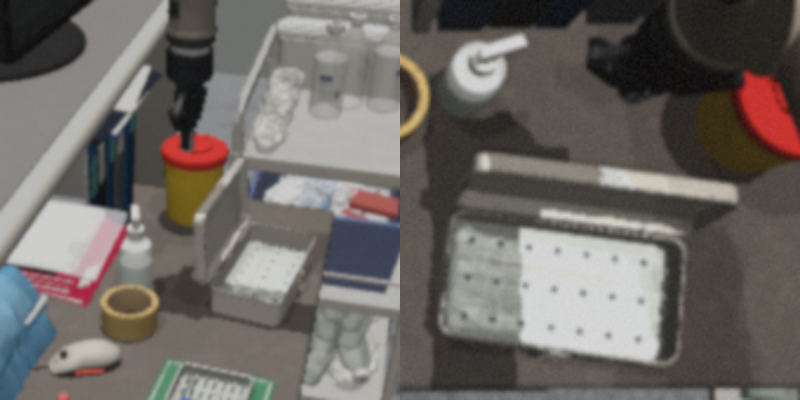

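The gripper is behind the lid, clear of the bottle and the red bin. Descending.

Request:
{"fn": "carry_out", "kwargs": {
  "moves": [
    [0, -0.002, 0.01, 0, 0],
    [0, -0.004, 0.025, 0, 0],
    [0, -0.004, 0.042, 0, 0],
    [0, -0.004, 0.06, 0, 0],
    [0, -0.004, 0.076, 0, 0],
    [0, -0.004, 0.088, 0, 0],
    [0, -0.004, 0.096, 0, 0],
    [0, -0.004, 0.096, 0, 0]
  ]
}}

```text
clock: 15.75
tcp_pos: [0.6043, -0.2075, 0.3103]
orientation: [-0.221, -3.132, -0.001]
contact_force: [-0.1, -0.4, 0.7]
grip_width: 0.0001
gripper_force: 0.0
```

Request:
{"fn": "carry_out", "kwargs": {
  "moves": [
    [0.008, 0, 0, 0, 0],
    [0.018, 0, 0, 0, 0],
    [0.028, 0, 0, 0, 0],
    [0.038, 0, 0, 0, 0],
    [0.047, 0, 0, 0, 0],
    [0.055, 0, 0, 0, 0],
    [0.062, 0, 0, 0, 0],
    [0.068, 0, 0, 0, 0]
  ]
}}

```text
clock: 16.55
tcp_pos: [0.5368, -0.198, 0.3119]
orientation: [0.221, 3.133, -0.0]
contact_force: [0.6, 0.4, 1.1]
grip_width: -0.0001
gripper_force: 0.5
```

Request:
{"fn": "carry_out", "kwargs": {
  "moves": [
    [0.01, 0, 0, 0, 0],
    [0.022, 0, 0, 0, 0],
    [0.034, 0, 0, 0, 0],
    [0.046, 0, 0.002, 0, 0],
    [0.058, 0, 0.005, 0, 0],
    [0.07, 0, 0.01, 0, 0],
    [0.082, 0, 0.016, 0, 0],
    [0.092, 0, 0.022, 0, 0]
  ]
}}

```text
clock: 17.35
tcp_pos: [0.4447, -0.1849, 0.2891]
orientation: [-0.221, -3.133, 0.0]
contact_force: [-0.8, 0.1, 0.1]
grip_width: 0.0002
gripper_force: 0.0
```

Run:
```python
from h import *
delta((.44,-.183),.25,np.pi-.141)
w=save("side","s5.png")[:,:,::-1];t=save("top","t5.png")[:,:,::-1]
cv2.imwrite("pics/s5c.png",np.hstack([cv2.resize(w[60:260,240:440],(400,400)),cv2.resize(t[160:330,370:540],(400,400))]))
```

```text
t 17.35 tcp [ 0.4447 -0.1849  0.2891] a 3.0006 d [0.0049 0.0013 0.0391] roll -0.0 tilt [-0.001  0.    -1.   ] w 0.00021929502405280786 gf 0.0
```

View pics/s5c.png

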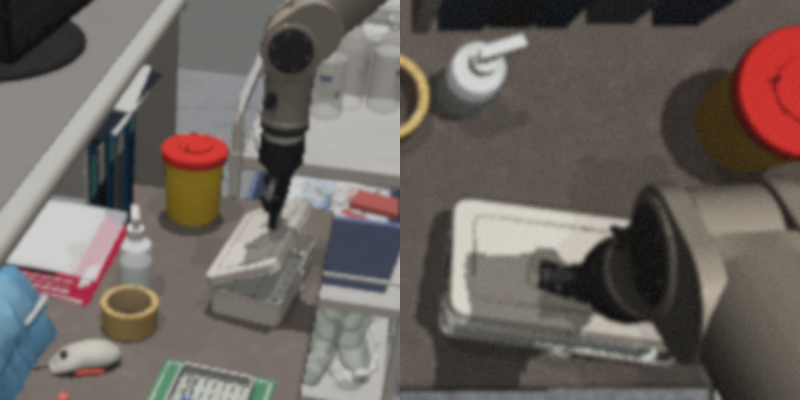

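The lid is well forward and sinking. I'll follow it down and press lightly.

Request:
{"fn": "carry_out", "kwargs": {
  "moves": [
    [0.005, 0, 0.006, 0, 0],
    [0.01, 0, 0.012, 0, 0],
    [0.01, 0, 0.018, 0, 0],
    [0.01, 0, 0.024, 0, 0],
    [0.01, 0, 0.03, 0, 0],
    [0.01, 0, 0.036, 0, 0],
    [0.01, 0, 0.04, 0, 0],
    [0.01, 0, 0.042, 0, 0]
  ]
}}

```text
clock: 18.25
tcp_pos: [0.4367, -0.1837, 0.2475]
orientation: [0.221, 3.133, 0.0]
contact_force: [0.6, -0.1, 5.2]
grip_width: -0.0
gripper_force: 1.7
```

Request:
{"fn": "carry_out", "kwargs": {
  "moves": [
    [0, 0, 0.001, 0, 0],
    [0, 0, 0.002, 0, 0],
    [0, 0, 0.003, 0, 0],
    [0, 0, 0.003, 0, 0],
    [0, 0, 0.003, 0, 0],
    [0, 0, 0.003, 0, 0],
    [0, 0, 0.003, 0, 0],
    [0, 0, 0.003, 0, 0]
  ]
}}

```text
clock: 19.05
tcp_pos: [0.4376, -0.1838, 0.2459]
orientation: [0.22, 3.13, -0.001]
contact_force: [1.5, 0.3, 7.3]
grip_width: 0.0002
gripper_force: 3.1
```

Request:
{"fn": "carry_out", "kwargs": {
  "moves": [
    [0, 0, -0.01, 0, 0],
    [0, 0, -0.03, 0, 0],
    [0, 0, -0.06, 0, 0],
    [0, 0, -0.09, 0, 0],
    [0, 0, -0.12, 0, 0],
    [0, 0, -0.15, 0, 0],
    [0, 0, -0.16, 0, 0],
    [0, 0, -0.16, 0, 0]
  ]
}}

```text
clock: 19.85
tcp_pos: [0.4364, -0.1837, 0.406]
orientation: [0.221, 3.132, -0.002]
contact_force: [-0.3, -0.1, -0.3]
grip_width: 0.0001
gripper_force: 0.0
```

Run:
```python
from h import *
w=save("side","s6.png")[:,:,::-1];t=save("wrist","t6.png")[:,:,::-1]
cv2.imwrite("pics/s6c.png",np.hstack([cv2.resize(w[120:320,250:450],(400,400)),cv2.resize(t,(400,400))]))
```

```text
(no output)
```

View pics/s6c.png

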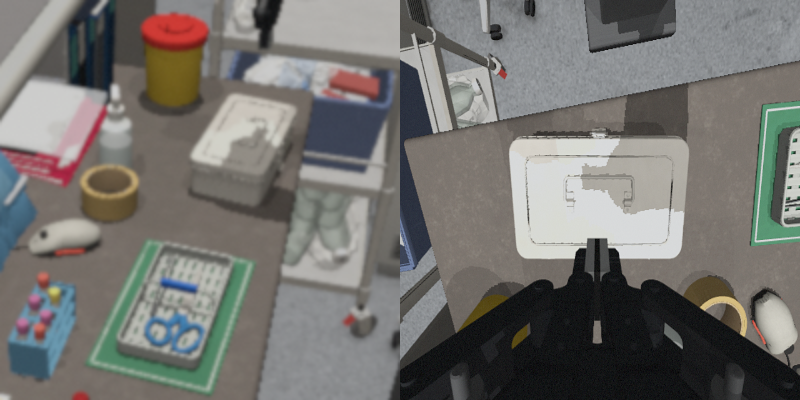

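The lid is shut and the tray stands square on the mat, with the gripper clear of everything.

```bash
python3 -c "
from h import *
print(r.hand_in())"
```

```text
the job is handed in; nothing more can be done
None
```

The job is handed in: in the last pictures the tray stands square on the mat with the scissors and forceps in it, the box lid is shut, and nothing else on the desk looks moved (no verdict came back).

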